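# Prop the parts bin's lid on its stay

## Task

The lid of the larger clear acrylic bin is thrown right back towards the mattress. Swing up that bin's steel stay until it stands against its stop, while the lid is still back, then tip the lid forward so that it comes down and rests on the stay, propped part open. Do not touch the smaller bin, its lid or its stay.

Things in the scene. Friction and masses are not known exactly. Their poses are not given: they have to be found in the camera images.
- wide_bin: Larger of two clear acrylic bins, fixed, 160 (its x) x 180 (y) x 75 mm high, walls 4 mm; a white phone housing lies in it. Origin: centre of its underside, z up. x points away from the robot, y to the robot's left, turned up to 0.25 rad. Lid hinge: along x at y +90, z 75 mm. Stay pivot: outside the far (+x) wall at x +89, y -35, z 63 mm.
- wide_lid (a joint): Larger bin's lid, rad: 0 shut, 1.57 upright, 1.95 stop, leaning back to +y (start). Clear, hinge to free edge 195 mm, bin x -85 to +105, 4 mm thick; 10 mm square aluminium bar on the outer face at the free edge. 0.2 kg, damped hinge (0.25 N m s/rad): pushed forward from behind below 1.4, it sinks by itself in 2 to 4 s, onto the raised stay at 0.63, else shut.
- wide_stay (a joint): Larger bin's stay, rad: 0 level, pointing to bin +y; rises to 1.75, its stop just past upright. Starts partly raised; stiff pivot (0.035 N m), stays where left. Steel bar 8 mm (along x) x 10 mm; its end is a rubber foot, a cylinder 16 mm across, 18 mm long along x, centred at bin x +89, y -35 + 110 cos(value), z 63 + 110 sin(value) mm.
- small_bin: The smaller clear bin of the same form, a bystander to be left alone: 100 x 120 x 50 mm, fixed, its own 130 mm lid leaning back at +y (top about 170 mm above the surface) and its own 70 mm stay outside its +x wall. Origin: centre of its underside, axes as the larger bin's, turned up to 0.25 rad.

How it is judged (in metres and radians):
On the way:
1. the larger bin's stay stands up against its stop while its lid is still leaning back (value of joint wide_stay above 1.6 rad and value of joint wide_lid above 1.4 rad), for 0.2 s.
At the end, for the whole second after the job is handed in: The larger bin's stay is up against its stop (above 1.6 rad) and its lid lies still on it, part open (0.63 rad, within 0.1 rad) (value of joint wide_stay above 1.6 rad and value of joint wide_lid between 0.53 and 0.73 rad and velocity of joint wide_lid between -0.05 and 0.05 rad/s); the robot touches nothing.
It fails at once if the smaller bin, its lid or its stay is touched (contact force between small_bin and the fingers above 1 N or contact force between small_bin and the arm above 1 N).
It also fails if it takes over 59 s, if anything falls off the work surface, if the arm or the gripper's body presses on something with over 40 N, if the wrist force passes 120 N, or if a joint passes its speed limit or range.

## Robot

A 6-joint arm with a two-finger parallel gripper is mounted at the origin on the work surface. World frame = base frame: x ahead of the robot, y to its left, z up, the work surface at z = 0. Lengths are in mm, angles in rad, forces in N, time in s.
With the tool pointing down it reaches from about 400 to 925 mm from the base axis. Payload 12.5 kg.
Tool frame: the origin (TCP) lies where the fingers leave the gripper's body, on its centre line; the fingertips stand 78 mm ahead of it and the grasp point (between the pads) lies 59 mm ahead of it; z points along the fingers, y is the direction in which the jaws open and shut (so a half turn about z gives the same grasp; the last joint's range is limited). The gripper opens to 95 mm and grips with 3 to 60 N. Pads are 20 mm wide; open, the fingers measure 119 mm over their backs; the gripper's body (75 mm by 180 mm) begins 59 mm behind the grasp point.
Start: joints at [1.036, 0.491, 1.559, -0, 1.092, -0.106], TCP at [259.845, 568.435, 292.261] pointing down, gripper open.
Joint ranges: [-3.1, 3.1], [-0.84, 2.19], [0.05, 2.79], [-1.13, 4.28], [0.06, 2.93], [-2.69, 2.69]. Speed limits (rad/s): [2.22, 2.22, 2.79, 3.14, 3.14, 3.14].

## Interface

Orientations are given as [roll, pitch, yaw] about the fixed x, y, z axes, in that order (R = Rz(yaw) Ry(pitch) Rx(roll)).
In Python, from cell import env, viewer, ticket, search_frame gives the robot as it stands.
- The arm moves only by the shell command python3 -m inch 'ROWS'. ROWS is a JSON object of lists of equal length, an entry for each row: "hand": the opening, from 0 (shut) to 1 (fully open); "delta_pos": the shift along the tool's x, y, z in cm, a list of three; "turn": the turn about the tool's z in rad. A call has 1 to 20 rows; each row shifts and turns the commanded pose from where the row before left it, along the tool's axes as they then stand; what a row does not reach is not made up. A row lasts 1/10 s, in which the tool goes at most 50 mm and 8.59 degrees, less where a joint would pass 70% of its speed; a pose out of reach is approached as far as the arm can. A call is refused whole if a number of a shift passes 5 or a number of a turn 0.15, either way. A call with a gripper value outside its range is refused whole. The fingers move at their own pace and stop on an object; the grip force is fixed at half the most. Time passes only in rows, so rows that do not move let the fingers close. It gives the time, the measured TCP pose, the force and the opening at its end, in the units of the state.
- env.state(): the state, without advancing time (a new reading comes with each control period).
- viewer.read_camera(name): name is "scene" or "top" or "wrist"; returns (picture, depth): 420x560x3 uint8, blue, green, red; 420x560 float32, mm along the optical axis (not along the pixel's ray), 0 where there is no reading.
- viewer.get_calibration(name): a dict with "fx", "fy", "cx", "cy" (pixels), "T" (4x4, takes a point from camera to world coordinates). Camera axes: x right, y down, z forward; pixel columns grow to the right and rows downward; lengths in mm; the calibration is good to about 2 mm. A picture is of the moment at which its call begins: read the wrist's pose just before it. get_calibration takes no time and is no camera call; for the wrist camera it gives the pose at the moment of the call.
- ticket.job_done(): hands the job in, once; it reports no verdict.
Trained networks look in the newest picture that a camera, given by its name, has taken for a name from the list of things; names that differ only in an ending like _2 or _b are one class to them, and where a whole thing is asked for, a point or a joint stands for the part that bears it (a point fixed in the world has none). Each returns a list of dicts, best first, with "p" (0 to 1); they miss things now and then, are a little off and sometimes report something else, mostly with a low value. They report only what shows in the picture. A call takes as long as a camera call.
- search_frame(camera, label): "centre" ([column, row] in pixels, amid what is visible of it).
The state is a dict: "t": time; "joints": joint angles; "qvel": joint speeds; "tau": joint torques, N m; "eef_pos": TCP position; "tcp_rot": TCP orientation; "ft_force": force on the tool from outside, world axes, zero at the start; "moment": the same for the moment, N m; "opening": opening from 0.0 (shut) to 1.0 (fully open).
Only numpy, scipy, OpenCV 4.12 (cv2) and the standard library are available. Lean on these libraries where they do the work, as an engineer would, in place of code of your own. Each camera call takes 0.05 s, during which the arm holds its last target.

## Working session

There is one attempt and no reset: what is moved stays moved. The work goes in short steps, Python scripts to look and compute and a shell command to move; the robot and the scene stay as the last step left them, time stands still between calls to the robot, and variables do not carry over. Pictures are saved under pics/ and viewed, and the job is handed in when it is done.

```bash
ls; mkdir -p pics
python3 - <<'E'
from cell import env, viewer, ticket, search_frame
import cv2,numpy as np
s=env.state();print(s)
for n in ["scene","top"]:
    p,d=viewer.read_camera(n);cv2.imwrite(f"pics/{n}0.png",p);np.save(f"pics/{n}0.npy",d)
    c=viewer.get_calibration(n);print(n,c)
    for l in ["wide_bin","wide_lid","wide_stay","small_bin"]:
        print(l,search_frame(n,l))
E
```

```text
pics
{'t': 0.0, 'joints': array([ 1.03642538e+00,  4.91600913e-01,  1.55948845e+00, -3.33289349e-05,
        1.09167326e+00, -1.05614836e-01]), 'qvel': array([ 0.00135897,  0.00028483, -0.00030184,  0.00051878,  0.00019882,
       -0.00119562]), 'tau': array([ 7.50951349e-04, -6.12648225e+01, -2.58183002e+01,  6.92303781e-02,
        4.81768115e-02, -1.09790490e-04]), 'eef_pos': array([259.74549034, 568.28693694, 291.62257142]), 'tcp_rot': array([-3.14042609e+00, -9.39424488e-05,  2.71285187e+00]), 'ft_force': array([ 0.01672836, -0.10642702,  0.51146871]), 'moment': array([-0.01842749,  0.03923524,  0.07173148]), 'opening': 1.004043476119192}
scene {'fx': 451.9610641038142, 'fy': 451.9610641038142, 'cx': 281.17921391999147, 'cy': 210.9993727697337, 'T': array([[ 8.73608478e-01,  3.37763454e-01, -3.50319964e-01,
         8.32483305e+02],
       [ 4.86628069e-01, -6.08077962e-01,  6.27243425e-01,
        -4.63200447e+02],
       [-1.16194396e-03, -7.18440701e-01, -6.95587240e-01,
         6.42065147e+02],
       [ 0.00000000e+00,  0.00000000e+00,  0.00000000e+00,
         1.00000000e+
[... 191 characters left out ...]
'p': 0.76}, {'centre': [330.9, 133.8], 'p': 0.5}]
top {'fx': 460.01251257311117, 'fy': 460.01251257311117, 'cx': 282.3905730199073, 'cy': 212.8089422056975, 'T': array([[ 2.74103056e-02, -9.96640972e-01,  7.71715495e-02,
         4.99656244e+02],
       [-9.99473459e-01, -2.86653316e-02, -1.52021174e-02,
         2.30765733e+01],
       [ 1.73632011e-02, -7.67142208e-02, -9.96901925e-01,
         9.73104142e+02],
       [ 0.00000000e+00,  0.00000000e+00,  0.00000000e+00,
         1.00000000e+00]])}
wide_bin [{'centre': [134.6, 210.5], 'p': 0.9}]
wide_lid [{'centre': [107.3, 208.2], 'p': 0.58}]
wide_stay [{'centre': [188.6, 173.3], 'p': 0.82}]
small_bin [{'centre': [384.2, 238.8], 'p': 0.86}]
```

View pics/scene0.png

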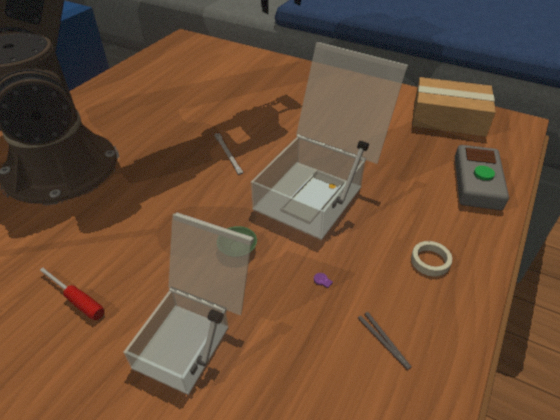

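View pics/top0.png

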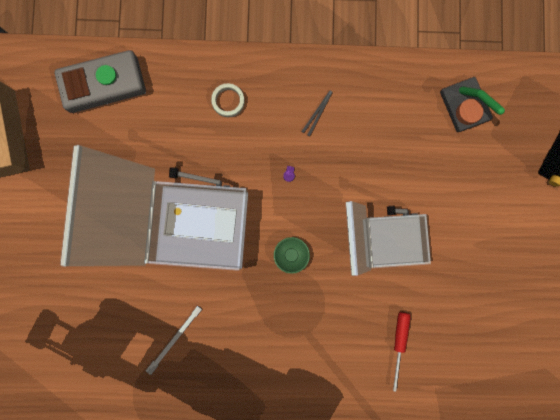

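Run:
```python
import cv2
t=cv2.imread("pics/top0.png");s=cv2.imread("pics/scene0.png")
cv2.imwrite("pics/t_z.png",cv2.resize(t[130:280,55:255],None,fx=4,fy=4,interpolation=cv2.INTER_CUBIC))
cv2.imwrite("pics/s_z.png",cv2.resize(s[40:240,240:440],None,fx=3,fy=3,interpolation=cv2.INTER_CUBIC))
```

```text
(no output)
```

View pics/t_z.png

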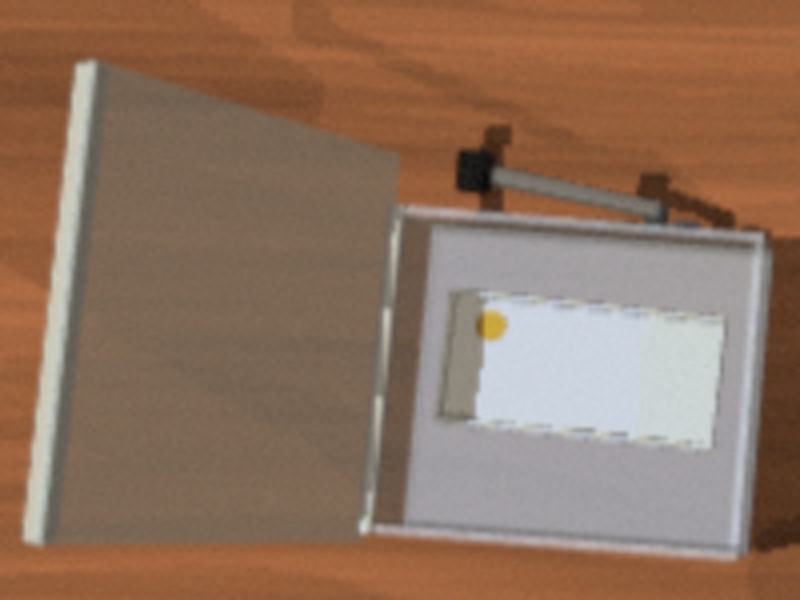

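View pics/s_z.png

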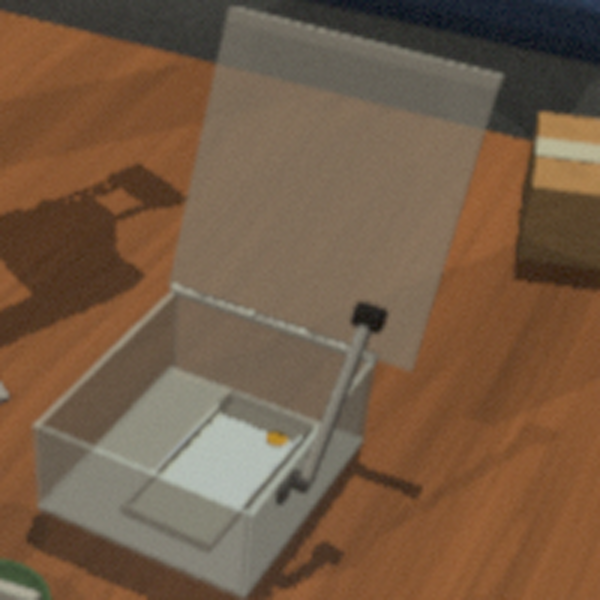

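```bash
cat > h.py <<'E'
import numpy as np
from scipy.optimize import least_squares
K={'top':dict(f=460.01251257,cx=282.39057302,cy=212.80894221,T=np.array([[2.74103056e-02,-9.96640972e-01,7.71715495e-02,4.99656244e+02],[-9.99473459e-01,-2.86653316e-02,-1.52021174e-02,2.30765733e+01],[1.73632011e-02,-7.67142208e-02,-9.96901925e-01,9.73104142e+02],[0,0,0,1]])),
'scene':dict(f=451.961064,cx=281.179214,cy=210.999373,T=np.array([[8.73608478e-01,3.37763454e-01,-3.50319964e-01,8.32483305e+02],[4.86628069e-01,-6.08077962e-01,6.27243425e-01,-4.63200447e+02],[-1.16194396e-03,-7.18440701e-01,-6.95587240e-01,6.42065147e+02],[0,0,0,1]]))}
def proj(c,P):
    k=K[c];T=k['T'];p=T[:3,:3].T@(np.asarray(P)-T[:3,3]);return np.array([k['f']*p[0]/p[2]+k['cx'],k['f']*p[1]/p[2]+k['cy']])
def b2w(q,P):
    c,s=np.cos(q[2]),np.sin(q[2]);return np.array([q[0]+c*P[0]-s*P[1],q[1]+s*P[0]+c*P[1],P[2]])
def w2b(q,P):
    c,s=np.cos(q[2]),np.sin(q[2]);dx,dy=P[0]-q[0],P[1]-q[1];return np.array([c*dx+s*dy,-s*dx+c*dy,P[2]])
def foot(v,x=89):return [x,-35+110*np.cos(v),63+110*np.sin(v)]
def lid(th,x,r,n=0):return [x,90-r*np.cos(th)+n*np.sin(th),75+r*np.sin(th)+n*np.cos(th)]
tz=lambda u,v:np.array([55+(u+.5)/4-.5,130+(v+.5)/4-.5])
sz=lambda u,v:np.array([240+(u+.5)/3-.5,40+(v+.5)/3-.5])
E
cat > fit.py <<'E'
from h import *
obs=[('top',tz(398,208),lambda p:[80,90,75]),('top',tz(768,235),lambda p:[80,-90,75]),('top',tz(740,556),lambda p:[-80,-90,75]),('top',tz(365,533),lambda p:[-80,90,75]),
('scene',sz(37,428),lambda p:[-80,-90,75]),('scene',sz(247,513),lambda p:[80,-90,75]),('scene',sz(175,287),lambda p:[-80,90,75]),('scene',sz(372,357),lambda p:[80,90,75]),('scene',sz(245,595),lambda p:[80,-90,0]),
('top',tz(475,171),lambda p:foot(p[3])),('scene',sz(369,317),lambda p:foot(p[3]))]
f=lambda p:np.concatenate([proj(c,b2w(p,g(p)))-uv for c,uv,g in obs])
r=least_squares(f,[650,180,-.08,.8],loss='soft_l1')
print(r.x);print(f(r.x).reshape(-1,2).round(1))
q=r.x
for th in(1.95,):
  for x in(-85,105):print(x,[(c,proj(c,b2w(q,lid(th,x,195,n)))) for c in K for n in (4,14)])
print('obs',tz(80,62),tz(25,545),sz(232,8),sz(503,74))
print('foot',b2w(q,foot(q[3])),'pivot',b2w(q,[89,-35,63]),'footup',b2w(q,foot(1.75)))
for x in(-85,10,105):print('lidtop',b2w(q,lid(1.95,x,195)))
E
python3 fit.py
```

```text
[ 5.39591559e+02  1.76746878e+02 -4.52374056e-02  8.63139733e-01]
[[-0.4 -0.2]
 [-1.2 -0.1]
 [-0.7  1.4]
 [ 0.1  0.5]
 [-1.4 -0.6]
 [ 1.9  1.3]
 [-0.5  0.7]
 [ 1.5  1. ]
 [ 0.1  2.1]
 [ 0.1  0.6]
 [ 0.   0.2]]
-85 [('top', array([ 63.82999443, 266.83458443])), ('top', array([ 58.90270725, 266.30390357])), ('scene', array([316.50403872,  42.06520709])), ('scene', array([318.59914873,  42.18450811]))]
105 [('top', array([ 77.06816833, 145.55872145])), ('top', array([ 72.17583268, 145.6365091 ])), ('scene', array([407.02448074,  65.04862261])), ('scene', array([408.41278437,  64.95329031]))]
obs [ 74.625 145.125] [ 60.875 265.875] [317.          42.33333333] [407.33333333  64.33333333]
foot [630.15138408 209.19080696 146.58760339] pivot [626.91773989 137.75792864  63.        ] footup [626.03106957 118.17092127 171.23845416]
lidtop [462.01285592 342.61008713 256.14714443]
lidtop [556.91566741 338.31399921 256.14714443]
lidtop [651.8184789  334.01791129 256.14714443]
```

```bash
python3 -m inch '{"hand":[0,0,0,0,0,0,0,0,0],"delta_pos":[[0,0,-1.3],[0,0,-1.3],[0,0,-1.3],[0,0,-1.3],[0,0,-1.3],[0,0,-1.3],[0,0,-1.3],[0,0,-1.3],[0,0,0]],"turn":[0.148,0.148,0.148,0.148,0.148,0.148,0.148,0.15,0]}'
```

```text
t: 1.4
eef_pos: [259.9, 568.6, 397.9]
tcp_rot: [3.14, -0.003, 1.525]
ft_force: [0.3, 0.2, 0.2]
opening: 0.299
```

```bash
python3 -m inch '{"hand":[0,0,0,0,0,0,0,0,0,0,0,0,0,0,0,0,0],"delta_pos":[[-1.95,2.4,0],[-1.95,2.4,0],[-1.95,2.4,0],[-1.95,2.4,0],[-1.95,2.4,0],[-1.95,2.4,0],[-1.95,2.4,0],[-1.95,2.4,0],[-1.95,2.4,0],[-1.95,2.4,0],[-1.95,2.4,0],[-1.95,2.4,0],[-1.95,2.4,0],[-1.95,2.4,0],[-1.95,2.4,0],[-1.95,2.4,0],[0,0,0]],"turn":[0,0,0,0,0,0,0,0,0,0,0,0,0,0,0,0,0]}'
python3 - <<'E'
from cell import env, viewer
import cv2
from h import *
q=[539.6,176.75,-.0452]
print(w2b(q,env.state()['eef_pos']))
p,d=viewer.read_camera("wrist");cv2.imwrite("pics/w1.png",p)
p,d=viewer.read_camera("scene");cv2.imwrite("pics/s1.png",p)
E
```

```text
t: 3.1
eef_pos: [631.8, 237.3, 394.5]
tcp_rot: [-3.14, 0.001, 1.529]
ft_force: [-1.1, -0.2, -0.7]
opening: 0.005
[ 89.4030988   64.63108026 394.53599452]
```

View pics/w1.png

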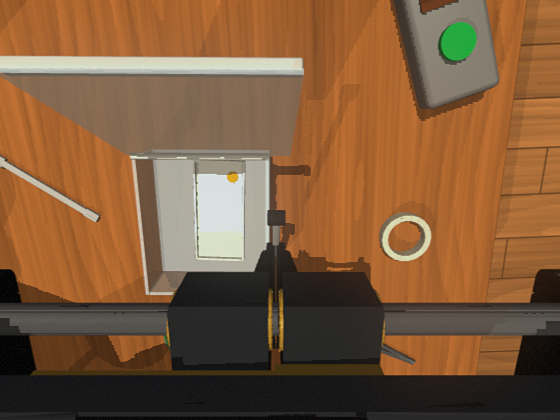

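View pics/s1.png

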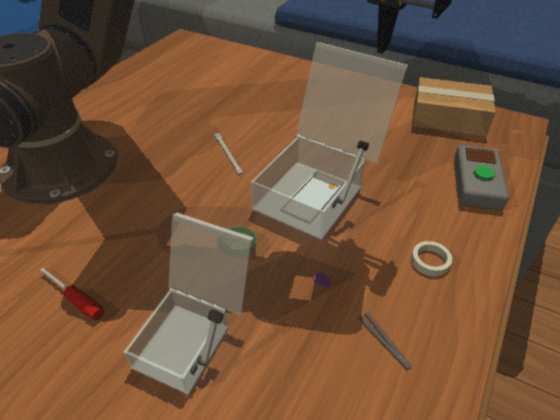

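Run:
```python
from cell import env, viewer
from h import *
q=[539.6,176.75,-.0452]
c=viewer.get_calibration("wrist");print(c['T'][:3].round(2),env.state()['eef_pos'])
K['wrist']=dict(f=c['fx'],cx=c['cx'],cy=c['cy'],T=c['T'])
for n,P in dict(foot=foot(.863),lid=lid(1.95,105,195),rim=[80,90,75],rim2=[-80,90,75]).items():print(n,proj('wrist',b2w(q,P)))
e=env.state()['eef_pos'];print(proj('wrist',[e[0],e[1],e[2]-78]))
```

```text
[[ 1.0000e+00 -4.0000e-02 -1.0000e-02  6.3370e+02]
 [-4.0000e-02 -9.6000e-01 -2.7000e-01  3.1681e+02]
 [-0.0000e+00  2.7000e-01 -9.6000e-01  4.8668e+02]] [629.8568989  239.45054623 395.16486986]
foot [276.55042746 220.80788818]
lid [303.96450365  79.67417565]
rim [268.87867643 158.40243472]
rim2 [131.45100588 157.89110975]
[274.42419703 264.27427752]
```

```bash
python3 -m inch '{"hand":[0,0,0,0,0,0,0,0],"delta_pos":[[0,0,2.7],[0,0,2.7],[0,0,2.7],[0,0,2.7],[0,0,2.7],[0,0,2.7],[0,0,2.7],[0,0,0]],"turn":[0,0,0,0,0,0,0,0]}'
python3 - <<'E'
from cell import env, viewer
import cv2
from h import *
q=[539.6,176.75,-.0452]
s=env.state()
print(w2b(q,s['eef_pos']),s['ft_force'])
p,d=viewer.read_camera("scene");cv2.imwrite("pics/s2.png",cv2.resize(p[20:240,240:440],None,fx=2.6,fy=2.6))
p,d=viewer.read_camera("wrist");cv2.imwrite("pics/w2.png",p)
E
```

```text
t: 4.0
eef_pos: [627.8, 240.5, 203.8]
tcp_rot: [-3.136, 0.002, 1.53]
ft_force: [0.2, 0.3, 0.5]
opening: 0.001
[ 85.20652532  67.63201003 203.84581768] [0.17308556 0.34969085 0.47965628]
```

View pics/s2.png

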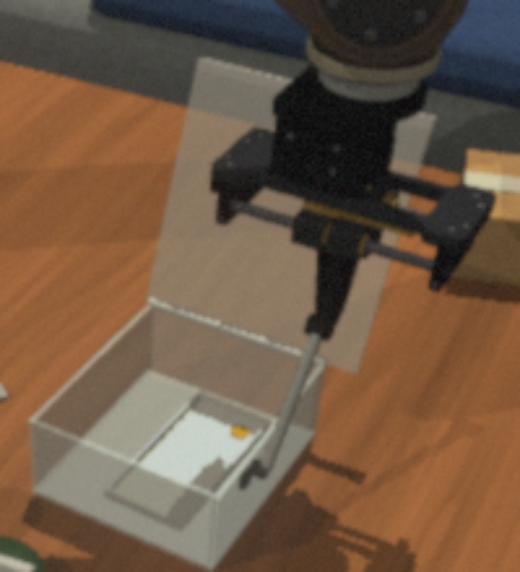

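View pics/w2.png

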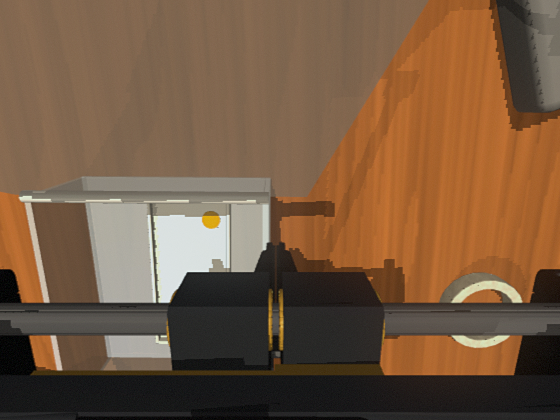

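```bash
python3 -m inch '{"hand":[0,0,0,0,0,0,0,0,0,0,0],"delta_pos":[[-1,0.1,0],[-1,0.1,0],[-1,0.1,0],[-1,0,0],[-1,0,0],[-1,0,0],[-1,0,0],[-1,0,0],[-1,0,0],[-1,0,0],[0,0,0]],"turn":[0,0,0,0,0,0,0,0,0,0,0]}'
python3 - <<'E'
from cell import env, viewer
import cv2
from h import *
q=[539.6,176.75,-.0452]
s=env.state()
print(w2b(q,s['eef_pos']),s['ft_force'])
p,d=viewer.read_camera("scene");cv2.imwrite("pics/s3.png",cv2.resize(p[20:240,240:440],None,fx=2.6,fy=2.6))
E
```

```text
t: 5.2
eef_pos: [628.3, 140.7, 207.1]
tcp_rot: [3.141, -0.004, 1.525]
ft_force: [0.8, 13.9, -1.3]
opening: 0.004
[ 90.24289989 -32.03636847 207.13959493] [ 0.76563569 13.91353956 -1.33961958]
```

View pics/s3.png

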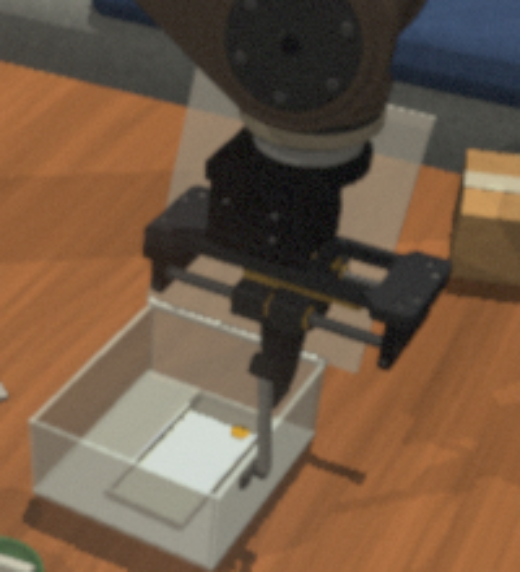

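```bash
python3 -m inch '{"hand":[0,0,0,0,0,0,0,0],"delta_pos":[[-0.2,0,0],[0,0,0],[0,0,0],[0,0,0],[1,0,0],[1,0,0],[1,0,0],[0,0,0]],"turn":[0,0,0,0,0,0,0,0]}'
python3 - <<'E'
from cell import env, viewer
import cv2
from h import *
q=[539.6,176.75,-.0452]
s=env.state()
print(w2b(q,s['eef_pos']),s['ft_force'])
p,d=viewer.read_camera("scene");cv2.imwrite("pics/s4.png",cv2.resize(p[20:240,240:440],None,fx=2.6,fy=2.6,interpolation=cv2.INTER_CUBIC))
for v in(1.5,1.6,1.75):
  u=proj('scene',b2w(q,foot(v)));print(v,(u-[240,20])*2.6)
E
```

```text
t: 6.05
eef_pos: [629.6, 168.8, 207.2]
tcp_rot: [3.141, -0.0, 1.528]
ft_force: [-0.3, 0.3, 0.4]
opening: 0.002
[ 90.23642139  -3.86748781 207.20573688] [-0.25062643  0.25786873  0.39342047]
1.5 [284.05234846 342.54998231]
1.6 [276.84494391 350.82361658]
1.75 [265.56120279 365.95905821]
```

View pics/s4.png

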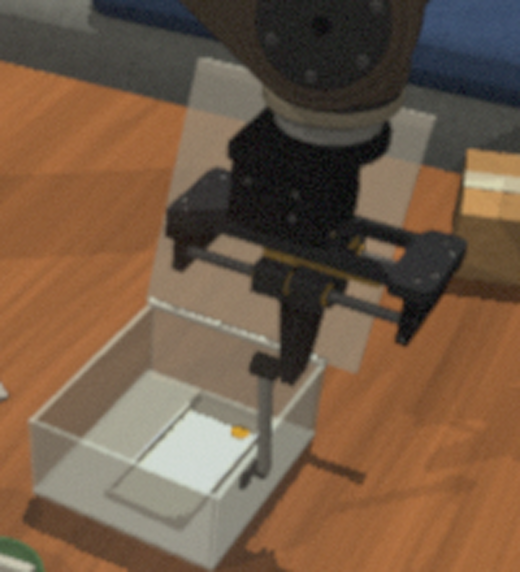

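```bash
python3 -m inch '{"hand":[0,0,0,0,0,0,0,0,0,0,0,0,0,0,0,0,0,0,0,0],"delta_pos":[[0,0,-2.5],[0,0,-2.5],[0,0,-2.5],[0,0,-2.5],[0,0,-2.5],[0,0,-2.5],[0,0,-2.5],[0,0,-2.5],[0,0,0],[2.1,-0.8,0],[2.1,-0.8,0],[2.1,-0.8,0],[2.1,-0.8,0],[2.1,-0.8,0],[2.1,-0.8,0],[2.1,-0.8,0],[2.1,-0.8,0],[2.1,-0.8,0],[2.1,-0.8,0],[0,0,0]],"turn":[0,0,0,0,0,0,0,0,0,0,0,0,0,0,0,0,0,0,0,0]}'
python3 - <<'E'
from cell import env, viewer
import cv2
from h import *
q=[539.6,176.75,-.0452]
s=env.state()
print(w2b(q,s['eef_pos']),s['ft_force'])
p,d=viewer.read_camera("wrist");cv2.imwrite("pics/w5.png",p)
p,d=viewer.read_camera("scene");cv2.imwrite("pics/s5.png",p)
E
```

```text
t: 8.1
eef_pos: [558.0, 382.8, 406.1]
tcp_rot: [-3.14, 0.0, 1.529]
ft_force: [0.6, -0.1, -0.3]
opening: 0.003
[  9.08777556 206.63325539 406.12341556] [ 0.59394994 -0.07085023 -0.33715782]
```

View pics/w5.png

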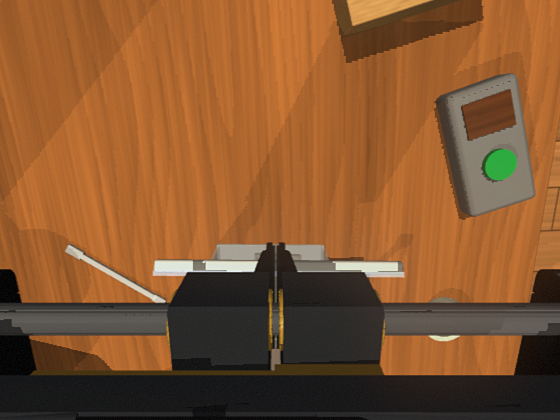

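View pics/s5.png

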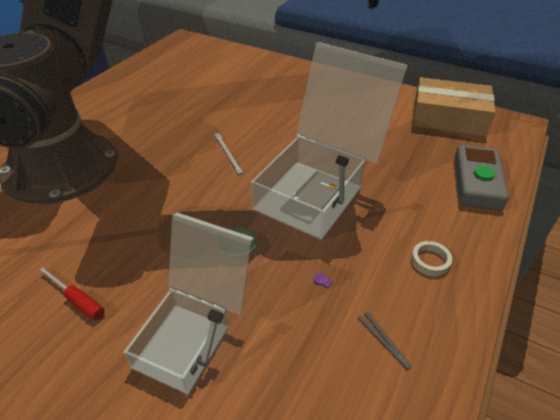

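Run:
```python
from cell import env, viewer
from h import *
q=[539.6,176.75,-.0452]
c=viewer.get_calibration("wrist")
K['wrist']=dict(f=c['fx'],cx=c['cx'],cy=c['cy'],T=c['T'])
for th in (1.9,1.95,2.0):
  for x in(-85,105):print(th,x,[proj('wrist',b2w(q,lid(th,x,195,n))).round(1) for n in (0,14)],b2w(q,lid(th,x,195,14))[2])
```

```text
1.9 -85 [array([147.8, 288.7]), array([148.2, 269.9])] 255.00246316295676
1.9 105 [array([401.1, 289.2]), array([400.8, 270.4])] 255.00246316295676
1.95 -85 [array([148.2, 275.5]), array([148.9, 256.8])] 250.96461278683648
1.95 105 [array([400.7, 276. ]), array([400.1, 257.3])] 250.96461278683648
2.0 -85 [array([148.8, 262.4]), array([149.8, 243.9])] 246.48694251934793
2.0 105 [array([400.2, 262.9]), array([399.2, 244.4])] 246.48694251934793
```

```bash
python3 -m inch '{"hand":[0,0,0,0,0,0],"delta_pos":[[0,0,2.2],[0,0,2.3],[0,0,2.3],[0,0,2.3],[0,0,2],[0,0,0]],"turn":[0,0,0,0,0,0]}'
python3 - <<'E'
from cell import env, viewer
import cv2
from h import *
q=[539.6,176.75,-.0452]
s=env.state()
print(w2b(q,s['eef_pos']),s['ft_force'])
p,d=viewer.read_camera("wrist");cv2.imwrite("pics/w6.png",p)
p,d=viewer.read_camera("scene");cv2.imwrite("pics/s6.png",p)
E
```

```text
t: 8.8
eef_pos: [558.8, 379.5, 293.4]
tcp_rot: [-3.138, 0.003, 1.526]
ft_force: [-0.1, 0.1, 0.3]
opening: 0.007
[ 10.03684034 203.40402665 293.37675596] [-0.13889785  0.10632098  0.25048402]
```

View pics/w6.png

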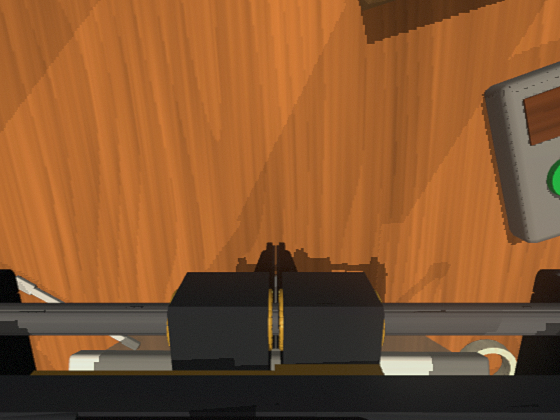

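View pics/s6.png

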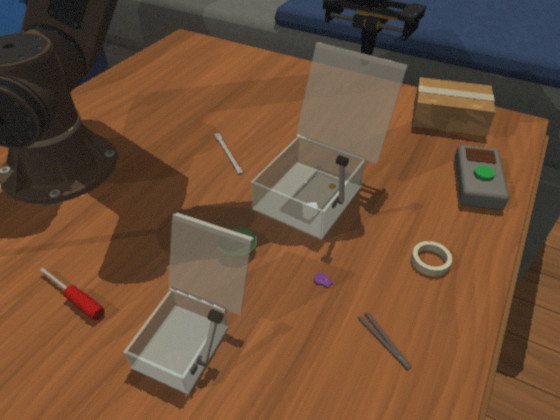

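```bash
python3 -m inch '{"hand":[0,0,0,0,0,0,0,0,0,0,0,0,0,0,0,0],"delta_pos":[[-1,0,0],[-1,0,0],[-1,0,0],[-1,0,0],[-1,0,0],[-1,0,0],[-1,0,0],[-1,0,0],[-1,0,0],[-1,0,0],[-1,0,0],[-1,0,0],[-1,0,0],[-1,0,0],[-1,0,0],[0,0,0]],"turn":[0,0,0,0,0,0,0,0,0,0,0,0,0,0,0,0]}'
python3 - <<'E'
from cell import env, viewer
import cv2
from h import *
q=[539.6,176.75,-.0452]
s=env.state()
print(w2b(q,s['eef_pos']),s['ft_force'])
p,d=viewer.read_camera("scene");cv2.imwrite("pics/s7.png",p)
E
```

```text
t: 10.5
eef_pos: [552.3, 230.0, 296.4]
tcp_rot: [3.142, 0.0, 1.526]
ft_force: [-0.1, -0.1, -0.0]
opening: 0.005
[ 10.31114161  53.78120656 296.35564404] [-0.12507583 -0.06868485 -0.03181261]
```

View pics/s7.png

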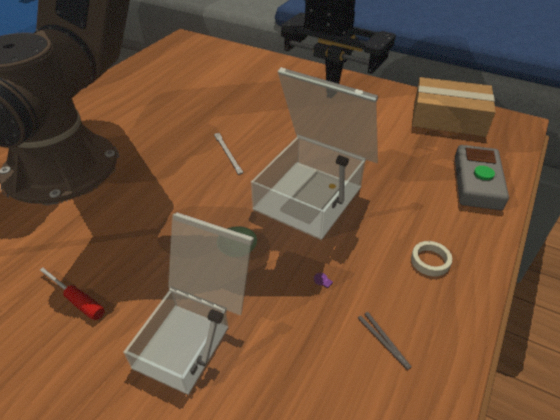

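```bash
python3 -m inch '{"hand":[0,0,0,0,0,0,0,0,0,0,0,0,0,0,0,0,0,0,0,0],"delta_pos":[[1,0,0],[1,0,0],[1,0,0],[1,0,0],[0,0,-2],[0,0,-2],[0,0,-2],[0,0,-2],[0,0,-2],[0,0,0],[0,0,0],[0,0,0],[0,0,0],[0,0,0],[0,0,0],[0,0,0],[0,0,0],[0,0,0],[0,0,0],[0,0,0]],"turn":[0,0,0,0,0,0,0,0,0,0,0,0,0,0,0,0,0,0,0,0]}'
python3 -m inch '{"hand":[0,0,0,0,0,0,0,0,0,0,0,0,0,0,0,0,0,0,0,0],"delta_pos":[[0,0,0],[0,0,0],[0,0,0],[0,0,0],[0,0,0],[0,0,0],[0,0,0],[0,0,0],[0,0,0],[0,0,0],[0,0,0],[0,0,0],[0,0,0],[0,0,0],[0,0,0],[0,0,0],[0,0,0],[0,0,0],[0,0,0],[0,0,0]],"turn":[0,0,0,0,0,0,0,0,0,0,0,0,0,0,0,0,0,0,0,0]}'
python3 - <<'E'
from cell import env, viewer
import cv2
from h import *
q=[539.6,176.75,-.0452]
s=env.state()
print(w2b(q,s['eef_pos']),s['ft_force'])
p,d=viewer.read_camera("scene");cv2.imwrite("pics/s8.png",cv2.resize(p[20:240,240:440],None,fx=2.6,fy=2.6,interpolation=cv2.INTER_CUBIC))
for x in(-85,105):
  for th in(.53,.63,.73):
    print(x,th,[((proj('scene',b2w(q,lid(th,x,195,n)))-[240,20])*2.6).round() for n in(0,14)])
for v in(1.5,1.6,1.75):
  u=proj('scene',b2w(q,foot(v)));print(v,(u-[240,20])*2.6)
E
```

```text
t: 12.55
eef_pos: [554.0, 271.2, 396.3]
tcp_rot: [3.142, -0.0, 1.527]
ft_force: [0.1, -0.1, -0.7]
opening: 0.002
t: 14.55
eef_pos: [554.1, 271.2, 396.3]
tcp_rot: [3.141, -0.0, 1.527]
ft_force: [-0.4, 0.1, -0.3]
opening: 0.005
[ 10.17433713  94.98846492 396.27130301] [-0.36552847  0.14379403 -0.29799104]
-85 0.53 [array([ 24., 300.]), array([ 29., 280.])]
-85 0.63 [array([ 32., 273.]), array([ 38., 253.])]
-85 0.73 [array([ 41., 245.]), array([ 48., 226.])]
105 0.53 [array([272., 391.]), array([279., 370.])]
105 0.63 [array([282., 361.]), array([290., 340.])]
105 0.73 [array([293., 332.]), array([301., 311.])]
1.5 [284.05234846 342.54998231]
1.6 [276.84494391 350.82361658]
1.75 [265.56120279 365.95905821]
```

View pics/s8.png

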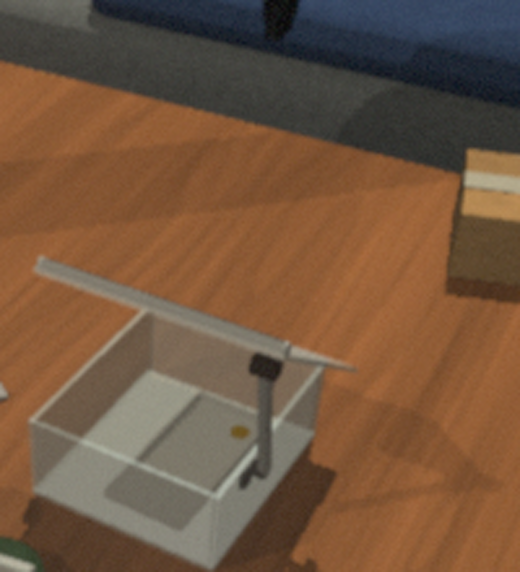

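```bash
python3 -m inch '{"hand":[0,0,0,0,0,0,0,0,0,0],"delta_pos":[[0,0,0],[0,0,0],[0,0,0],[0,0,0],[0,0,0],[0,0,0],[0,0,0],[0,0,0],[0,0,0],[0,0,0]],"turn":[0,0,0,0,0,0,0,0,0,0]}'
python3 - <<'E'
from cell import env, viewer, ticket
import cv2,numpy as np
p,d=viewer.read_camera("scene");cv2.imwrite("pics/s9.png",p)
z=cv2.resize(p[20:240,240:440],None,fx=2.6,fy=2.6,interpolation=cv2.INTER_CUBIC).astype(float)
a=cv2.imread("pics/s8.png").astype(float)
print(np.abs(cv2.GaussianBlur(z-a,(0,0),4))[200:,:].max(), env.state()['ft_force'])
E
```

```text
t: 15.6
eef_pos: [554.0, 271.2, 396.2]
tcp_rot: [3.142, -0.0, 1.527]
ft_force: [0.3, 0.1, -0.9]
opening: 0.005
2.584659234703905 [-0.71194636 -0.44813537  0.36821153]
```

Nothing moved between the two pictures, taken 1 s apart, so I'm handing in.

```bash
python3 -c "
from cell import ticket
print(ticket.job_done())"
```

```text
the job is handed in; nothing more can be done
None
```

The larger bin's lid is now propped part open on its raised stay. I handed the job in at about 15.7 s; no verdict is reported.

**What I did:** With the gripper closed, I pushed the stay's foot up to its stop while the lid was still leaning back. I felt about 14 N at the stop and held there for roughly 0.4 s. I then went over the lid, pushed it forward from behind past 1.4 rad, backed off and lifted clear. The lid sank onto the stay by itself.

**Last checks:**
- **Stay:** in the scene picture the foot was within about a pixel of where it should be at 1.75 rad.
- **Lid:** its free edge matched the projection for 0.63 rad.
- **Stillness:** two pictures 1 s apart showed no motion.
- **Robot contact:** the fingertips were well above the lid, and the force reading was only noise, under about 1 N.
- **Small bin:** the robot stayed well away from it throughout.

No check failed. The only disagreements were offsets of a few pixels between the fitted bin pose and the wrist pictures, about 3 mm.

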